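# Draw a crate panel home with its cam lock

## Robot

A 7-joint arm with a two-finger parallel gripper is mounted at the origin on the work surface. World frame = base frame: x ahead of the robot, y to its left, z up, the work surface at z = 0. Lengths are in m, angles in rad, forces in N, time in s.
With the tool pointing down it reaches from about 0.425 to 0.925 m from the base axis. Payload 6.8 kg.
Tool frame: the origin (TCP) lies at the very end of the fingers, on their centre line; the grasp point (between the pads) lies 19 mm behind it; z points along the fingers, x is the direction in which the jaws open and shut, and the axes are right-handed (so a half turn about z gives the same grasp; the last joint's range is limited). The gripper opens to 85 mm and grips with 20 to 120 N. Pads are 22 mm wide; open, the fingers measure 114 mm over their backs; the gripper's body (76 mm by 85 mm) begins 54 mm behind the grasp point. The pads swing forward as they close: fully open they stand 13 mm farther back than shut.
Start: joints at [-1.354, 0.477, 0.022, 1.555, -0.011, 1.109, -0.083], TCP at [0.215, 0.64, 0.231] pointing down, gripper open.
Joint ranges: [-2.96, 2.96], [-0.34, 2.1], [-1.41, 1.46], [0.24, 2.44], [-1.37, 4.51], [0.17, 1.92], [-2.96, 2.96]. Speed limits (rad/s): [2.39, 2.39, 3.14, 3.14, 3.14, 3.14, 3.14].

## Interface

Orientations are given as a unit quaternion [w, x, y, z].
In Python, from station import get_obs, read_camera, calibration, hand_in, recognise, outline_of, place_of gives the robot as it stands.
- The arm moves only by the tool move_arm, never from a script. Its argument "steps" is a list of rows, each an object with "fingers": the finger opening in mm, from 0 to 85.4; "translation": the shift along the world's x, y, z in mm, a list of three; "turn": the turn about the world's z in rad. In form: [{"fingers": fingers, "translation": [dx, dy, dz], "turn": turn}, ...]. A call has 1 to 10 rows; each row shifts and turns the commanded pose from where the row before left it; what a row does not reach is not made up. A row lasts 1/8 s, in which the tool goes at most 62.5 mm and 10.7 degrees, less where a joint would pass 70% of its speed; a pose out of reach is approached as far as the arm can. A call with a gripper value outside its range is refused whole. The fingers move at their own pace and stop on an object; "newtons" is the grip in N (left out, the last holds). Time passes only in rows, so rows that do not move let the fingers close. It gives the time, the measured TCP pose, the force and the opening at its end, in the units of the state.
- get_obs(): the state, without advancing time (a new reading comes with each control period).
- read_camera(name): name is "side" or "top"; returns the picture (420x560x3 uint8, blue, green, red); there is no depth.
- calibration(name): a dict with "camera_matrix" (3x3 intrinsics, pixels), "rvec" (rotation vector, rad) and "tvec" (3), from world to camera coordinates, as OpenCV has them. Camera axes: x right, y down, z forward; pixel columns grow to the right and rows downward; lengths in m; the calibration is good to about 2 mm. A picture is of the moment at which its call begins. calibration takes no time and is no camera call.
- hand_in(): hands the job in, once; it reports no verdict.
Trained networks look in the newest picture that a camera, given by its name, has taken for a name from the list of things; names that differ only in an ending like _2 or _b are one class to them, and where a whole thing is asked for, a point or a joint stands for the part that bears it (a point fixed in the world has none). Each returns a list of dicts, best first, with "conf" (0 to 1); they miss things now and then, are a little off and sometimes report something else, mostly with a low value. They report only what shows in the picture. A call takes as long as a camera call. They do not tell look-alikes from the thing itself.
- recognise(camera, name): "xy" ([column, row] in pixels, amid what is visible of it).
- outline_of(camera, name): "mask" (420x560 bool, what is visible of it) and "xy" ([column, row] in pixels, amid what is visible of it).
- place_of(camera, name): "xy" ([column, row] in pixels: a listed point, or the origin of a listed thing).
The state is a dict: "t": time; "q": joint angles; "joint_vel": joint speeds; "joint_torque": joint torques, N m; "eef_pos": TCP position; "tool_rot": TCP orientation; "contact_force": force on the tool from outside, world axes, zero at the start; "torque": the same for the moment, N m; "gripper_width": opening from 0.0 (shut) to 1.0 (fully open).
Only numpy, scipy, OpenCV 4.12 (cv2) and the standard library are available. Lean on these libraries where they do the work, as an engineer would, in place of code of your own. Each camera call takes 0.05 s, during which the arm holds its last target.

## Task

One of the two plywood crate corners on the packing bench still has a gap with a red band showing between board and end panel. Take the red stubby driver from its grey holder, put its blade into the slot of that corner's cam disc and turn the disc clockwise (seen from above) until the panel is drawn fully home. Then let go, leaving the driver standing upright in the slot; do not turn the disc of the other corner, which is already closed.

Things in the scene. Friction and masses are not known exactly. Their poses are not given: they have to be found in the camera images.
- driver_grip (a point): Centre of the driver's red handle (36 mm along x, 24 along y: grip across y; 52 tall; white stripe on top along x). z up. Below: neck 18 across, 24 long; steel guard 58 across, underside 56 mm below this point; under it the blade, 28 wide along x, 6 thick, tip 74 mm below this point, symmetric by half turns. It stands with its guard on a fixed grey block (78 x 78 x 32 high, 38 hole). 0.2 kg.
- slot (a point): Open corner: top centre of its 62 mm aluminium cam disc, on its axis, 1 mm above its fixed board (120 x 110 x 30 mm high). x along the slot, z up; turns with the disc. Slot right across, 20 mm deep, 10 wide, flaring to 24 in its top 8 mm. Blade in and guard resting on the disc: handle centre 56 mm above. Clockwise 1.2 rad to its stop, plus 0.15 blade play; 0.17 N m; stays where left.
- panel (a joint): Travel of the open corner's end panel (plywood, 18 x 120 mm, 38 tall, on the board's side away from the robot): about 0 m with the gap open and a red band showing in it, 0.014 m fully home against the board. The disc draws it in, evenly over the disc's turn of 1.2 rad.
- closed_disc (a point): Twin corner, same sizes, already closed (no gap, no red band): a point on top of its disc, on the slot's line, 24 mm from the disc's axis (the axis lies 24 mm along this frame's -x). It moves if that disc is turned.
Not all that is in view belongs to the job. Of the things that look like the part that bears driver_grip, the smaller one is meant. Leave any yellow look-alike of the part that bears slot alone.

How it is judged:
On the way, in this order (a step that is already met when the one before it is completed fails the run):
1. the driver's blade is in the slot of the open corner's disc while its panel is still out (horizontal distance between driver_grip and slot below 0.02 m and z of driver_grip in the frame of slot between 0.045 and 0.064 m and value of joint panel below 0.006 m), for 0.1 s.
2. with the blade in the slot, the panel is drawn home (gap under 2.5 mm) (horizontal distance between driver_grip and slot below 0.02 m and z of driver_grip in the frame of slot between 0.045 and 0.064 m and value of joint panel above 0.0115 m), for 0.2 s.
At the end, for the whole second after the job is handed in: The open corner's panel is home to within 2.5 mm (joint above 0.0115 m) and the driver stands released in that disc's slot: handle centre within 20 mm of the disc's axis, 45 to 64 mm above the disc's top, within 0.2 rad of upright (all of step 2 and angle between driver_grip's own z axis and vertical below 0.2 rad); the robot touches nothing.
It fails at once if the disc of the corner that is already closed is turned (mark moved more than 8 mm) (distance of closed_disc from where it was at the start of the episode above 0.008 m).
It also fails if it takes over 40 s, if anything falls off the work surface, if the arm or the gripper's body presses on something with over 40 N, if the wrist force passes 120 N, or if a joint passes its speed limit or range.

## Working session

There is one attempt and no reset: what is moved stays moved. The work goes in short steps, Python scripts to look and compute and a tool call to move; the robot and the scene stay as the last step left them, time stands still between calls to the robot, and variables do not carry over. Pictures are saved under pics/ and viewed, and the job is handed in when it is done.

Besides the shell and the picture viewer there is one more tool, called after "Call:" as name(argument=value, ...) on one line, values as JSON. move_arm: Moves the arm, as the interface text tells. Its arguments: {"type":"object","properties":{"steps":{"type":"array"},"newtons":{"type":"number"}},"required":["steps"]}

```bash
mkdir -p pics; cat > h.py <<'E'
import numpy as np, cv2
from station import *
def cal(c):
    k=calibration(c); R=cv2.Rodrigues(np.array(k["rvec"],float))[0]
    return np.array(k["camera_matrix"],float),R,np.array(k["tvec"],float).ravel()
def ray(c,xy,z):
    K,R,t=cal(c); d=R.T@np.linalg.solve(K,[xy[0],xy[1],1]); o=-R.T@t
    return o+d*(z-o[2])/d[2]
def proj(c,p):
    K,R,t=cal(c); q=K@(R@np.array(p,float)+t); return q[:2]/q[2]
def tri(a,b):
    A=[];B=[]
    for c,xy in(("side",a),("top",b)):
        K,R,t=cal(c);d=R.T@np.linalg.solve(K,[xy[0],xy[1],1]);d/=np.linalg.norm(d);P=np.eye(3)-np.outer(d,d)
        A.append(P);B.append(P@(-R.T@t))
    p=np.linalg.lstsq(np.vstack(A),np.hstack(B),rcond=None)[0]
    return p,[np.linalg.norm(proj(c,p)-x) for c,x in(("side",a),("top",b))]
E
python3 - <<'E'
from h import *
o=get_obs();print(o["t"],o["eef_pos"],o["tool_rot"],o["contact_force"])
for c in("side","top"):
    cv2.imwrite(f"pics/{c}0.png",read_camera(c))
    K,R,t=cal(c);print(c,-R.T@t,K[0,0])
    for n in("driver_grip","slot","closed_disc"):
        print(c,n,[(np.round(d["xy"],1).tolist(),round(d["conf"],2)) for d in place_of(c,n)])
    print([(np.round(d["xy"],1).tolist(),round(d["conf"],2)) for d in recognise(c,"panel")])
E
```

```text
0.0 [0.21522873 0.63913261 0.23031121] [ 5.98860865e-04  8.12129872e-01  5.83475967e-01 -7.12517237e-04] [-0.24046435 -0.27518422 -0.02220173]
side [ 0.30499652 -0.82155464  0.55988688] 545.6616353928224
side driver_grip [([344.1, 208.9], 0.91), ([277.8, 222.2], 0.84)]
side slot [([354.0, 297.6], 0.66)]
side closed_disc [([306.2, 181.2], 0.86)]
[([233.7, 316.6], 0.79), ([409.5, 305.5], 0.64)]
top [0.41018432 0.01009836 0.83659165] 432.6478267071529
top driver_grip [([303.6, 165.2], 0.7), ([328.2, 236.9], 0.59), ([396.7, 191.8], 0.58)]
top slot [([395.9, 191.3], 0.96), ([398.2, 332.7], 0.68)]
top closed_disc [([190.3, 185.6], 0.82)]
[([394.6, 149.4], 0.81), ([389.2, 290.4], 0.64)]
```

View pics/side0.png

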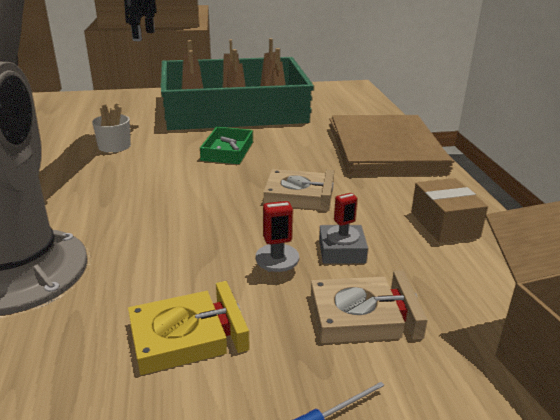

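View pics/top0.png

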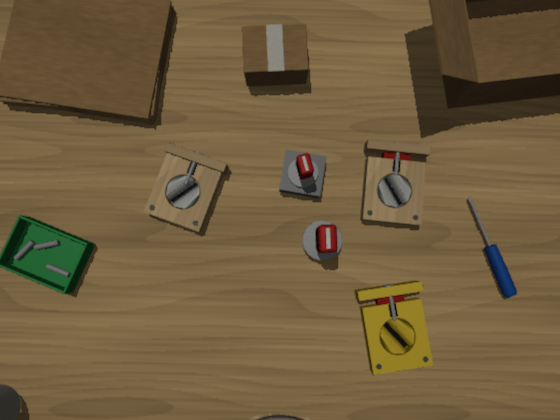

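The side view shows the smaller driver at (344,209) in the grey block, and the open plywood corner with its red band at (354,300). The yellow look-alike is at (185,325), the larger driver at (278,225) and the closed corner at (298,185). The top view agrees: driver (304,166), open disc (395,191), closed disc (183,191).

```bash
python3 - <<'E'
from h import *
print("grip",tri([344.1,208.9],[303.6,165.2]),ray("top",[303.6,165.2],.088),ray("side",[344.1,208.9],.088))
print("slot",tri([354,297.6],[395.9,191.3]),ray("top",[395.9,191.3],.031),ray("side",[354,297.6],.031))
t=cv2.imread("pics/top0.png");s=cv2.imread("pics/side0.png")
a=cv2.resize(t[145:205,275:335],None,fx=6.5,fy=6.5,interpolation=2);b=cv2.resize(t[140:230,355:435],(390,390),interpolation=2)
cv2.imwrite("pics/topz.png",np.hstack([a,b[:390]]))
b=cv2.resize(s[180:345,300:440],None,fx=3.5,fy=3.5,interpolation=2)
cv2.imwrite("pics/sidez.png",b)
E
```

```text
grip (array([ 0.5670009 , -0.02754926,  0.08552978]), [np.float64(1.2028297612354486), np.float64(1.193006018503252)]) [ 0.56858035 -0.02783801  0.088     ] [ 0.56339668 -0.03203487  0.088     ]
slot (array([ 0.53445155, -0.20484472,  0.0342231 ]), [np.float64(0.24528164445773837), np.float64(0.19734155745319903)]) [ 0.53531839 -0.20579725  0.031     ] [ 0.53546925 -0.2010808   0.031     ]
```

View pics/topz.png

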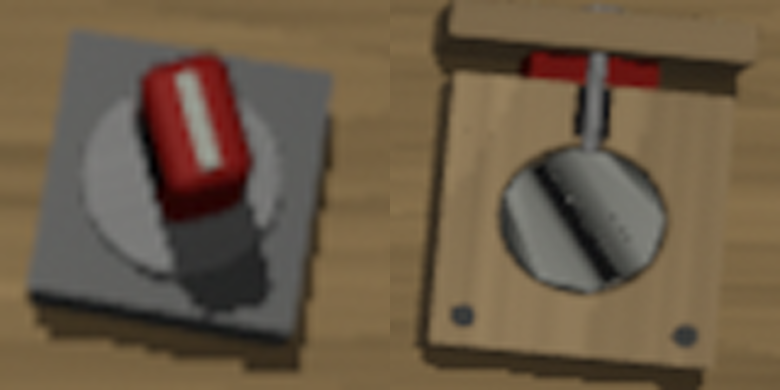

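View pics/sidez.png

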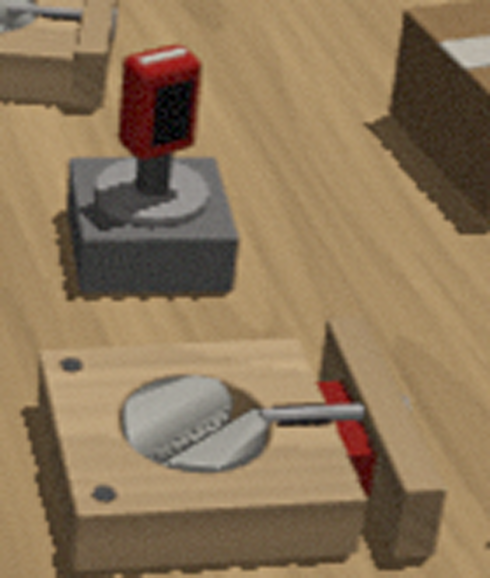

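```bash
python3 - <<'E'
from h import *
a,b=ray("top",[303.6,156.1],.114),ray("top",[307.3,170.8],.114)
print("stripe top",a,b,(a+b)/2,np.arctan2(*(a-b)[1::-1]), np.linalg.norm(a-b))
a,b=ray("side",[340.6,197.7],.114),ray("side",[353.4,194.3],.114)
print("stripe side",a,b,(a+b)/2,np.arctan2(*(b-a)[1::-1]))
print("guard top",ray("top",[302.8,171.5],.036))
f=lambda x,y:[355+(x-390)/4.875,140+y/4.3333]
a,b=ray("top",f(540,165),.015),ray("top",f(615,278),.015)
print("slot",a,b,np.arctan2(*(a-b)[1::-1]))
print("disc",ray("top",f(583,219),.031))
g=lambda x,y:[300+x/3.5,180+y/3.5]
a,b=ray("side",g(160,460),.02),ray("side",g(228,415),.02);print("slot side",np.arctan2(*(b-a)[1::-1]))
print("disc side",ray("side",g(195,424),.031))
# bright/dark: fit board edge direction
a,b=ray("top",f(428,345),.03),ray("top",f(452,72),.03);print("board edge",np.arctan2(*(b-a)[1::-1]))
a,b=ray("side",g(70,575-60),.03),ray("side",g(360,500),.03);print("board edge side",np.arctan2(*(b-a)[1::-1]))
o=get_obs();import scipy.spatial.transform as T
q=o["tool_rot"];print(T.Rotation.from_quat([q[1],q[2],q[3],q[0]]).as_matrix())
E
```

```text
stripe top [ 0.5788284  -0.02620299  0.114     ] [ 0.55359124 -0.03299319  0.114     ] [ 0.56620982 -0.02959809  0.114     ] 0.26283128002436285 0.02613466330178322
stripe side [ 0.55372219 -0.03752382  0.114     ] [ 0.57894111 -0.02898293  0.114     ] [ 0.56633165 -0.03325338  0.114     ] 0.3265456126699295
guard top [ 0.56750863 -0.0292122   0.036     ]
slot [ 0.56306003 -0.19056581  0.015     ] [ 0.51316794 -0.22011663  0.015     ] 0.5347346357326132
disc [ 0.53670349 -0.20332447  0.031     ]
slot side 0.5678491903185794
disc side [ 0.53561427 -0.20956018  0.031     ]
board edge -0.0721289870395922
board edge side -0.0868861783389123
[[ 3.19113063e-01  9.47716652e-01 -6.10444584e-06]
 [ 9.47716651e-01 -3.19113063e-01 -4.58072755e-05]
 [-4.53603262e-05  8.83241504e-06 -9.99999999e-01]]
```

```bash
python3 - <<'E'
from h import *
for p in [(165,125),(310,122),(227,158),(300,60),(112,150)]: print(p,ray("side",p,0))
print("big",ray("top",[328.2,236.9],.1),ray("side",[277,262],0))
for i in range(0,17,2):
    p=np.array([.215,.64,.23])+i*np.array([.022,-.042,0]); print(p,proj("side",p))
E
```

```text
(165, 125) [0.24557221 0.64302939 0.        ]
(310, 122) [0.65110009 0.61107654 0.        ]
(227, 158) [0.3956996  0.40008182 0.        ]
(300, 60) [0.76036555 1.27445794 0.        ]
(112, 150) [0.11664122 0.48848802 0.        ]
big [ 0.44311307 -0.07161032  0.1       ] [ 0.44305875 -0.04854161  0.        ]
[0.215 0.64  0.23 ] [144.50063647  41.03048377]
[0.259 0.556 0.23 ] [161.71440472  48.58502665]
[0.303 0.472 0.23 ] [180.6763881   56.90680225]
[0.347 0.388 0.23 ] [201.6671545   66.11894236]
[0.391 0.304 0.23 ] [225.03070223  76.37241625]
[0.435 0.22  0.23 ] [251.19345908  87.8543687 ]
[0.479 0.136 0.23 ] [280.69054564 100.79964612]
[0.523 0.052 0.23 ] [314.20276324 115.50702926]
[ 0.567 -0.032  0.23 ] [352.60978948 132.36257898]
```

Call:
move_arm(steps=[{"fingers":85,"translation":[0,-55,0],"turn":0},{"fingers":85,"translation":[0,-55,0],"turn":0},{"fingers":85,"translation":[25,-40,0],"turn":0.05},{"fingers":85,"translation":[25,-40,0],"turn":0.05},{"fingers":85,"translation":[25,-40,0],"turn":0.05},{"fingers":85,"translation":[25,-40,0],"turn":0.05},{"fingers":85,"translation":[25,-40,0],"turn":0.05},{"fingers":85,"translation":[25,-40,0],"turn":0.05},{"fingers":85,"translation":[25,-40,0],"turn":0.05},{"fingers":85,"translation":[25,-40,0],"turn":0.05}])

```text
t: 1.75
eef_pos: [0.4162, 0.2084, 0.2317]
tool_rot: [0.0, 0.679, 0.734, 0.0]
contact_force: [-0.0, 0.8, 0.4]
gripper_width: 0.991
```

Call:
move_arm(steps=[{"fingers":85,"translation":[25,-40,0],"turn":0.05},{"fingers":85,"translation":[25,-40,0],"turn":0.05},{"fingers":85,"translation":[25,-40,0],"turn":0.05},{"fingers":85,"translation":[25,-40,0],"turn":0.05},{"fingers":85,"translation":[25,-40,0],"turn":0},{"fingers":85,"translation":[25,-40,0],"turn":0},{"fingers":85,"translation":[0,0,0],"turn":0},{"fingers":85,"translation":[0,0,0],"turn":0}])

```text
t: 2.75
eef_pos: [0.5651, -0.0298, 0.2311]
tool_rot: [-0.0, 0.603, 0.797, 0.0]
contact_force: [0.1, -0.1, -0.2]
gripper_width: 0.997
```

```bash
cat >> h.py <<'E'
def st():
    o=get_obs();q=o["tool_rot"]
    from scipy.spatial.transform import Rotation as T
    M=T.from_quat([q[1],q[2],q[3],q[0]]).as_matrix()
    print("t",o["t"],"pos",np.round(o["eef_pos"],4),"yaw",round(np.arctan2(M[1,0],M[0,0]),3),"zdir",np.round(M[:,2],3),"q",np.round(o["q"],2),"F",np.round(o["contact_force"],1),"T",np.round(o["torque"],2),"g",o["gripper_width"])
E
python3 -c "from h import *;st()"
```

```text
t 2.75 pos [ 0.5651 -0.0298  0.2311] yaw 1.846 zdir [-0.001  0.    -1.   ] q [-0.36  0.31  0.38  1.84 -0.13  1.02  1.92] F [ 0.1 -0.1 -0.2] T [-0.   -0.01  0.01] g 0.9968700752218398
```

Call:
move_arm(steps=[{"fingers":85,"translation":[1,0,-35],"turn":0},{"fingers":85,"translation":[0,0,-35],"turn":0},{"fingers":85,"translation":[0,0,-30],"turn":0},{"fingers":85,"translation":[0,0,-25],"turn":0},{"fingers":85,"translation":[0,0,-20],"turn":0},{"fingers":85,"translation":[0,0,-15],"turn":0},{"fingers":85,"translation":[0,0,0],"turn":0},{"fingers":85,"translation":[0,0,0],"turn":0}])

```text
t: 3.75
eef_pos: [0.5669, -0.0299, 0.072]
tool_rot: [0.0, 0.603, 0.798, 0.0]
contact_force: [0.3, -0.1, -0.1]
gripper_width: 0.995
```

```bash
python3 - <<'E'
from h import *
st()
s=read_camera("side");t=read_camera("top")
cv2.imwrite("pics/g1.png",np.hstack([cv2.resize(s[130:280,270:420],(390,390),interpolation=2),cv2.resize(t[100:250,230:380],(390,390),interpolation=2)]))
E
```

```text
t 3.75 pos [ 0.5669 -0.0299  0.072 ] yaw 1.846 zdir [ 0.001  0.    -1.   ] q [-0.29  0.52  0.31  1.96 -0.24  0.69  2.  ] F [ 0.3 -0.1 -0.1] T [-0.02 -0.01  0.  ] g 0.9949628357013482
```

View pics/g1.png

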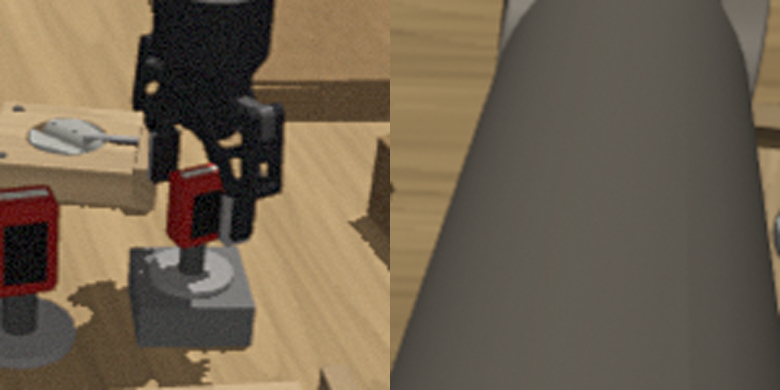

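The side crop shows the fingers on either side of the red handle (crop (195,205)). The arm hides the scene from the top camera. Closing the grip.

Call:
move_arm(steps=[{"fingers":10,"translation":[0,0,0],"turn":0},{"fingers":10,"translation":[0,0,0],"turn":0},{"fingers":10,"translation":[0,0,0],"turn":0},{"fingers":10,"translation":[0,0,0],"turn":0},{"fingers":10,"translation":[0,0,0],"turn":0},{"fingers":10,"translation":[0,0,0],"turn":0},{"fingers":10,"translation":[0,0,0],"turn":0},{"fingers":10,"translation":[0,0,0],"turn":0}], newtons=70)

```text
t: 4.85
eef_pos: [0.5664, -0.0302, 0.0714]
tool_rot: [-0.0, 0.603, 0.797, 0.0]
contact_force: [-1.1, 0.9, 2.5]
gripper_width: 0.274
```

Call:
move_arm(steps=[{"fingers":10,"translation":[0,0,10],"turn":0},{"fingers":10,"translation":[0,0,20],"turn":0},{"fingers":10,"translation":[0,0,30],"turn":0},{"fingers":10,"translation":[0,0,20],"turn":0},{"fingers":10,"translation":[0,0,0],"turn":0},{"fingers":10,"translation":[0,0,0],"turn":0}])

```text
t: 5.6
eef_pos: [0.5657, -0.0302, 0.1506]
tool_rot: [-0.001, 0.603, 0.797, -0.0]
contact_force: [-0.2, -0.4, -1.6]
gripper_width: 0.273
```

```bash
python3 - <<'E'
from h import *
st()
s=read_camera("side")
cv2.imwrite("pics/g2.png",cv2.resize(s[100:350,270:440],None,fx=2.3,fy=2.3,interpolation=2))
print([(np.round(d["xy"],1).tolist(),round(d["conf"],2)) for d in place_of("side","driver_grip")])
print(proj("side",[.567,-.03,.168]))
E
```

```text
t 5.6 pos [ 0.5657 -0.0302  0.1506] yaw 1.846 zdir [-0.001 -0.    -1.   ] q [-0.33  0.41  0.35  1.91 -0.18  0.85  1.96] F [-0.2 -0.4 -1.6] T [-0.01 -0.01  0.03] g 0.2729092726779701
[([346.3, 169.9], 0.7), ([276.1, 221.9], 0.59)]
[349.3022239  166.66080485]
```

View pics/g2.png

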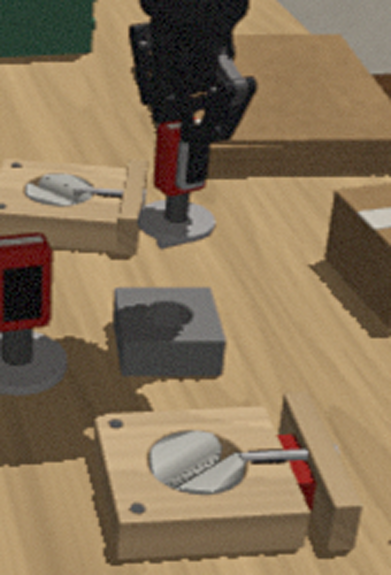

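Driver lifted clear: blade and guard are above the grey block (crop (178,215)), and the handle sits upright between the pads. Next I'll move over the open disc and turn to the slot angle.

Call:
move_arm(steps=[{"fingers":10,"translation":[-5,-20,0],"turn":0.045},{"fingers":10,"translation":[-5,-30,0],"turn":0.045},{"fingers":10,"translation":[-5,-40,0],"turn":0.045},{"fingers":10,"translation":[-5,-40,0],"turn":0.045},{"fingers":10,"translation":[-5,-30,0],"turn":0.045},{"fingers":10,"translation":[-5,-15,0],"turn":0.045},{"fingers":10,"translation":[0,0,-20],"turn":0},{"fingers":10,"translation":[0,0,-15],"turn":0},{"fingers":10,"translation":[0,0,0],"turn":0},{"fingers":10,"translation":[0,0,0],"turn":0}])

```text
t: 6.95
eef_pos: [0.5367, -0.2051, 0.1164]
tool_rot: [0.0, 0.49, 0.872, -0.0]
contact_force: [-0.1, -1.0, -2.4]
gripper_width: 0.271
```

```bash
python3 - <<'E'
from h import *
st()
s=read_camera("side");t=read_camera("top")
cv2.imwrite("pics/g3.png",cv2.resize(s[150:360,290:440],None,fx=2.8,fy=2.8,interpolation=2))
cv2.imwrite("pics/g3t.png",t)
E
```

```text
t 6.95 pos [ 0.5367 -0.2051  0.1164] yaw 2.117 zdir [ 0. -0. -1.] q [ 0.02  0.46  0.31  1.92 -0.19  0.79  2.55] F [-0.1 -1.  -2.4] T [ 0.    0.04 -0.06] g 0.27093879689650757
```

View pics/g3.png

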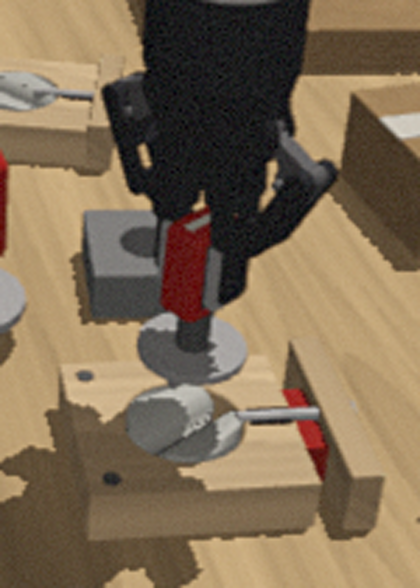

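View pics/g3t.png

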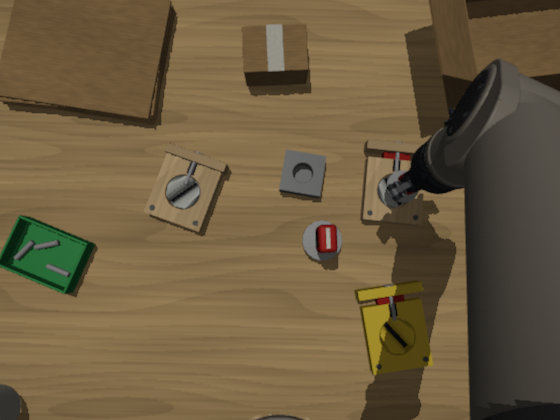

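The guard hangs over the disc (side crop guard (192,347), disc (185,422)), with the blade along the slot. Lowering.

Call:
move_arm(steps=[{"fingers":10,"translation":[0,0,-10],"turn":0},{"fingers":10,"translation":[0,0,-10],"turn":0},{"fingers":10,"translation":[0,0,-6],"turn":0},{"fingers":10,"translation":[0,0,-5],"turn":0},{"fingers":10,"translation":[0,0,-4],"turn":0},{"fingers":10,"translation":[0,0,0],"turn":0}])

```text
t: 7.8
eef_pos: [0.5363, -0.2052, 0.081]
tool_rot: [-0.0, 0.491, 0.871, -0.0]
contact_force: [-0.4, -0.7, -2.1]
gripper_width: 0.275
```

```bash
python3 - <<'E'
from h import *
st()
s=read_camera("side")
cv2.imwrite("pics/g4.png",cv2.resize(s[150:360,290:440],None,fx=2.8,fy=2.8,interpolation=2))
E
```

```text
t 7.8 pos [ 0.5363 -0.2052  0.081 ] yaw 2.116 zdir [-0.  0. -1.] q [ 0.03  0.51  0.29  1.94 -0.22  0.72  2.57] F [-0.4 -0.7 -2.1] T [-0.01 -0.03 -0.  ] g 0.2752471045883949
```

View pics/g4.png

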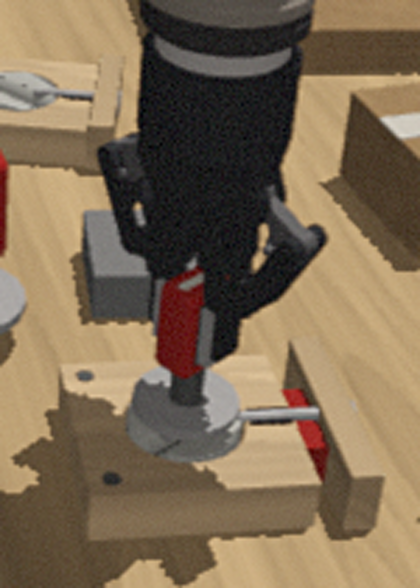

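Tip about 8 mm into the flare with no contact force, and the guard is about 10 mm above the disc. Going on.

Call:
move_arm(steps=[{"fingers":10,"translation":[0,0,-3],"turn":0},{"fingers":10,"translation":[0,0,-3],"turn":0},{"fingers":10,"translation":[0,0,-3],"turn":0},{"fingers":10,"translation":[0,0,0],"turn":0},{"fingers":10,"translation":[0,0,0],"turn":0}])

```text
t: 8.48
eef_pos: [0.5364, -0.2053, 0.0723]
tool_rot: [-0.0, 0.491, 0.871, -0.0]
contact_force: [0.3, 0.7, -1.8]
gripper_width: 0.267
```

```bash
python3 - <<'E'
from h import *
st()
s=read_camera("side")
cv2.imwrite("pics/g5.png",cv2.resize(s[150:360,290:440],None,fx=2.8,fy=2.8,interpolation=2))
E
```

```text
t 8.475 pos [ 0.5364 -0.2053  0.0723] yaw 2.116 zdir [-0. -0. -1.] q [ 0.04  0.53  0.29  1.94 -0.22  0.7   2.57] F [ 0.3  0.7 -1.8] T [ 0.03  0.   -0.01] g 0.26731558396336635
```

View pics/g5.png

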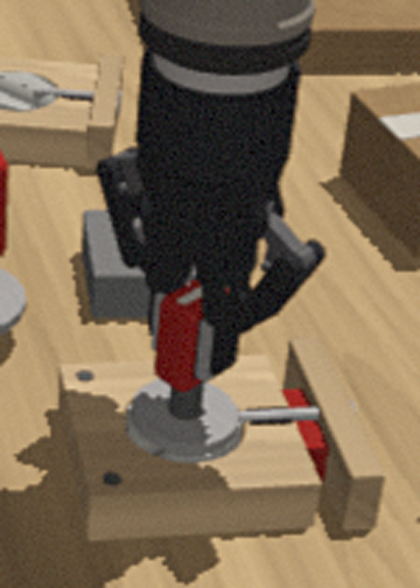

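The blade is in the slot: the guard is 1–2 mm above the disc and covers it (crop (185,420)). Turning clockwise.

Call:
move_arm(steps=[{"fingers":10,"translation":[0,0,0],"turn":-0.12},{"fingers":10,"translation":[0,0,0],"turn":-0.12},{"fingers":10,"translation":[0,0,0],"turn":-0.12},{"fingers":10,"translation":[0,0,0],"turn":-0.12},{"fingers":10,"translation":[0,0,0],"turn":-0.12},{"fingers":10,"translation":[0,0,0],"turn":-0.12},{"fingers":10,"translation":[0,0,0],"turn":-0.12},{"fingers":10,"translation":[0,0,0],"turn":-0.12},{"fingers":10,"translation":[0,0,0],"turn":-0.12},{"fingers":10,"translation":[0,0,0],"turn":-0.1}])

```text
t: 9.78
eef_pos: [0.5361, -0.2036, 0.0724]
tool_rot: [-0.001, 0.893, 0.45, 0.0]
contact_force: [-2.2, 4.3, 2.2]
gripper_width: 0.273
```

```bash
python3 - <<'E'
from h import *
st()
s=read_camera("side")
cv2.imwrite("pics/g6.png",cv2.resize(s[150:360,290:440],None,fx=2.8,fy=2.8,interpolation=2))
E
```

```text
t 9.775 pos [ 0.5361 -0.2036  0.0724] yaw 0.934 zdir [-0.001  0.003 -1.   ] q [-0.19  0.59  0.6   1.96 -0.48  0.74  1.63] F [-2.2  4.3  2.2] T [1.   0.51 0.17] g 0.2728654563838669
```

View pics/g6.png

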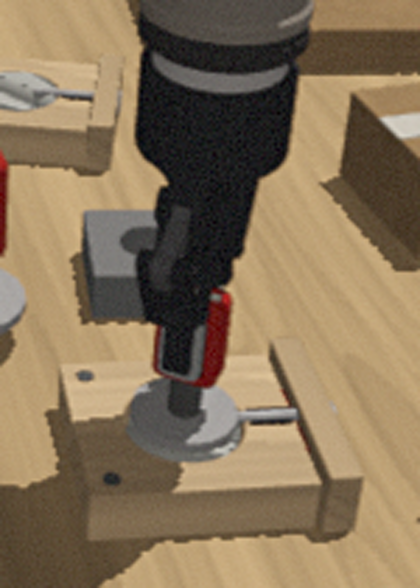

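The panel is nearly in, with a thin red sliver left at crop (300,410). A little more turn.

Call:
move_arm(steps=[{"fingers":10,"translation":[0,0,0],"turn":-0.05},{"fingers":10,"translation":[0,0,0],"turn":-0.05},{"fingers":10,"translation":[0,0,0],"turn":-0.04},{"fingers":10,"translation":[0,0,0],"turn":-0.03},{"fingers":10,"translation":[0,0,0],"turn":0},{"fingers":10,"translation":[0,0,0],"turn":0}])

```text
t: 10.58
eef_pos: [0.5362, -0.2035, 0.0723]
tool_rot: [-0.002, 0.927, 0.375, -0.0]
contact_force: [-1.5, 6.4, 2.4]
gripper_width: 0.27
```

```bash
python3 - <<'E'
from h import *
st()
s=read_camera("side")
cv2.imwrite("pics/g7.png",cv2.resize(s[230:360,300:440],None,fx=4,fy=4,interpolation=2))
E
```

```text
t 10.575 pos [ 0.5362 -0.2035  0.0723] yaw 0.768 zdir [-0.001  0.003 -1.   ] q [-0.22  0.6   0.64  1.96 -0.52  0.75  1.5 ] F [-1.5  6.4  2.4] T [1.47 0.53 0.17] g 0.26999308767492425
```

View pics/g7.png

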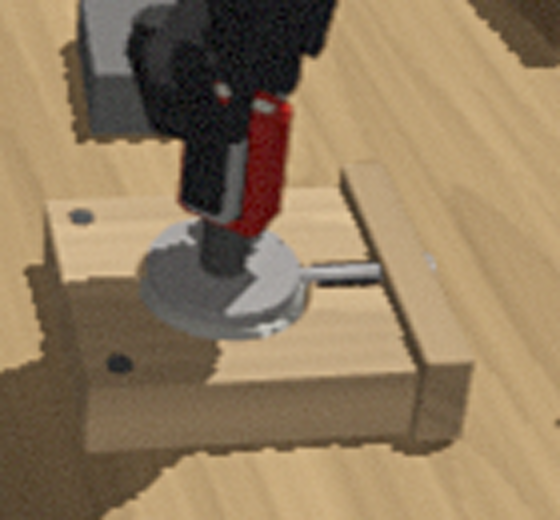

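Call:
move_arm(steps=[{"fingers":10,"translation":[0,0,0],"turn":-0.03},{"fingers":10,"translation":[0,0,0],"turn":-0.03},{"fingers":10,"translation":[0,0,0],"turn":0},{"fingers":10,"translation":[0,0,0],"turn":0}])

```text
t: 11.12
eef_pos: [0.5362, -0.2034, 0.0722]
tool_rot: [-0.002, 0.938, 0.347, -0.0]
contact_force: [-1.6, 5.6, 2.2]
gripper_width: 0.271
```

```bash
python3 -c "
from h import *
st()"
```

```text
t 11.125 pos [ 0.5362 -0.2034  0.0722] yaw 0.708 zdir [-0.001  0.003 -1.   ] q [-0.23  0.61  0.66  1.96 -0.54  0.76  1.45] F [-1.6  5.6  2.2] T [1.41 0.51 0.25] g 0.2710522550971619
```

Torque rose from 0.17 to 0.25 after 1.41 rad, so the disc is at its stop. Next I'll back off slightly, set the guard down, release and withdraw straight up.

Call:
move_arm(steps=[{"fingers":10,"translation":[0,0,-1],"turn":0.03},{"fingers":10,"translation":[0,0,-0.5],"turn":0.03},{"fingers":40,"translation":[0,0,0],"turn":0},{"fingers":60,"translation":[0,0,0],"turn":0},{"fingers":85,"translation":[0,0,0],"turn":0},{"fingers":85,"translation":[0,0,0],"turn":0},{"fingers":85,"translation":[0,0,0],"turn":0},{"fingers":85,"translation":[0,0,0],"turn":0}])

```text
t: 12.12
eef_pos: [0.5364, -0.2053, 0.0708]
tool_rot: [0.0, 0.928, 0.374, -0.0]
contact_force: [-0.2, -0.6, 0.2]
gripper_width: 0.994
```

```bash
python3 - <<'E'
from h import *
st()
s=read_camera("side")
cv2.imwrite("pics/g8.png",cv2.resize(s[150:360,290:440],None,fx=2.8,fy=2.8,interpolation=2))
E
```

```text
t 12.125 pos [ 0.5364 -0.2053  0.0708] yaw 0.766 zdir [-0. -0. -1.] q [-0.22  0.6   0.64  1.96 -0.52  0.75  1.5 ] F [-0.2 -0.6  0.2] T [ 0.01 -0.02  0.02] g 0.9938307438956627
```

View pics/g8.png

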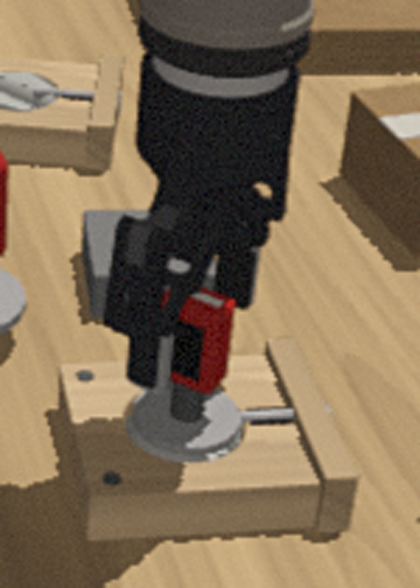

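The driver is free and upright, with open fingers on both sides of the handle (crop (200,345)) and no force. Rising.

Call:
move_arm(steps=[{"fingers":85,"translation":[0,0,15],"turn":0},{"fingers":85,"translation":[0,0,25],"turn":0},{"fingers":85,"translation":[0,0,35],"turn":0},{"fingers":85,"translation":[0,0,40],"turn":0},{"fingers":85,"translation":[0,0,40],"turn":0},{"fingers":85,"translation":[0,0,0],"turn":0},{"fingers":85,"translation":[0,0,0],"turn":0}])

```text
t: 13.05
eef_pos: [0.5362, -0.205, 0.226]
tool_rot: [-0.0, 0.928, 0.374, 0.0]
contact_force: [0.0, -0.5, 0.1]
gripper_width: 0.994
```

```bash
python3 - <<'E'
from h import *
st()
s=read_camera("side");t=read_camera("top")
for c in("side","top"):print([(np.round(d["xy"],1).tolist(),round(d["conf"],2)) for d in place_of(c,"driver_grip")], [np.round(d["xy"],1).tolist() for d in place_of(c,"closed_disc")])
print(proj("side",[.536,-.205,.087]),proj("top",[.536,-.205,.087]))
cv2.imwrite("pics/g9.png",np.hstack([cv2.resize(s[200:350,290:440],(390,390),interpolation=2),cv2.resize(t[120:250,340:470],(390,390),interpolation=2)]))
E
```

```text
t 13.05 pos [ 0.5362 -0.205   0.226 ] yaw 0.766 zdir [ 0.     0.001 -1.   ] q [-0.36  0.4   0.81  1.85 -0.33  1.03  1.35] F [ 0.  -0.5  0.1] T [ 0.03 -0.06 -0.01] g 0.9944866116777277
[([277.9, 223.0], 0.94), ([357.0, 271.1], 0.71)] [[305.8, 183.0]]
[([328.9, 237.5], 0.89), ([402.0, 188.3], 0.58)] [[193.4, 184.2]]
[358.22845093 269.20724841] [403.95687459 186.22794329]
```

View pics/g9.png

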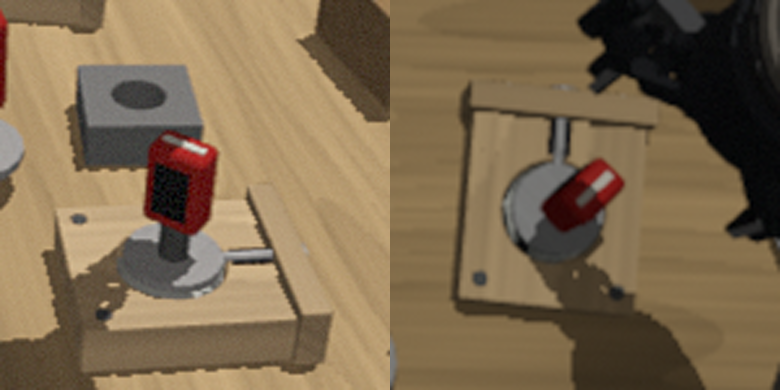

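Both views show no gap or red band at the panel. The driver stands upright with its guard on the disc (side (357,271), top (402,188), within about 3 px of prediction), and the gripper is clear.

```bash
python3 -c "
from station import *
print(hand_in())"
```

```text
the job is handed in; nothing more can be done
None
```

I took the smaller red driver from its grey holder and put its blade in the slot of the open plywood corner. I turned it about 1.41 rad clockwise, until the torque rose from 0.17 to 0.25 N m at the stop. Then I backed off 0.06 rad within the blade play, set the guard down, released and withdrew upward. I handed in about 13 s into the 40 s limit; no verdict is reported.

My last checks, from both cameras:
- **Panel:** home against the board, with no gap and no red band showing.
- **Driver:** upright in the slot with its guard on the disc. Its position was within about 3 px of where it should be, with low network confidence (0.58) in the top view. I judged upright by eye and did not measure the angle.
- **Robot:** gripper open and clear, with contact force near zero.
- **Closed corner:** I never went near it. Its mark read within about 3–4 px of the start, which I take as the network's scatter.

No check failed. The first position estimates from the two cameras differed by a few millimetres, which the slot's flare allowed for.

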